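Pull the spacer from under the specimen stack

TASK

Two specimen magazines stand on the bench, each with an orange spacer under its stack. On the magazine whose top specimen is dark red, pull the spacer straight out by its lug so that the stack drops onto the magazine's base, then lay the spacer flat inside the white tray. Leave the spacer of the other magazine (dark green specimen on top) where it is.

Things in the scene. Friction and masses are not known exactly. Their poses are not given: they have to be found in the camera images.
- spacer_a: Orange spacer to pull, 100 mm long (x), 8 thick, 28 wide inside, 18 wide at its outer end. Grip lug 26 (x) x 18 (y) mm, centred 35 mm from the origin toward -x, top 32 mm above the underside. Origin: underside, mid length; z up. Starts level, underside 8 mm above the bench, -x end out of the magazine, free space beside it. Slides out along its -x with under 5 N, clear after about 40 mm.
- magazine_a: Magazine with the dark red specimen, fixed. Blue base 72 x 48 x 8 mm reaching 46 mm toward -x; aluminium chute 41 mm square outside, 33 mm bore, rim 56 mm high. Origin: on the bench under the bore; z up. Outlet slot in its -x face, 11 mm high above the base, too low for specimens. A like magazine (dark green specimen on top) stands 140 mm or more away; which is left varies.
- top_a: Dark red round specimen, 30 mm diameter, 15 mm high, on top of the stack of three (the other two black) in the magazine to work on. Origin: centre of its underside, 46 mm above the bench at the start, 38 mm once the stack has dropped onto the base.
- tray: Shallow white tray, loose, 90 mm (x) by 150 mm (y) outside, 84 x 144 mm inside, rim 14 mm high, inner floor 2 mm above the bench. Origin: centre of its underside. Its long side (y) points roughly away from the robot. The spacer fits in lengthwise, either way round.
- spacer_b: The identical orange spacer under the other stack (dark green specimen on top), to be left in place. Same origin and axes as the first.
There are look-alikes about, which are no part of the job. Leave any pink look-alike of the spacer_a alone.

How it is judged:
By the outcome, as a careful person would: the job done as asked, in the order asked, and still so for the second after the job is handed in, with the robot touching nothing.
It also fails if it takes over 38 s, if anything falls off the work surface, if the arm or the gripper's body presses on something with over 40 N, if the wrist force passes 120 N, or if a joint passes its speed limit or range.

ROBOT

A 6-joint arm with a two-finger parallel gripper is mounted at the origin on a cart in front of the work surface, level with it; the furniture and walls round the work are solid. World frame = base frame: x ahead of the robot, y to its left, z up, the work surface at z = 0. Lengths are in m, angles in rad, forces in N, time in s.
With the tool pointing down it reaches from about 0.3 to 0.825 m from the base axis. Payload 5.4 kg.
Tool frame: the origin (TCP) lies on the centre line of the jaws, within the pads' length; the fingertips stand 14 mm ahead of it and the grasp point (between the pads) lies 5 mm behind it (tips_ahead is the distance from the TCP to the fingertips, in m); z points along the fingers, y is the line along which they close (so a half turn about z gives the same grasp; the last joint's range is limited). The gripper opens to 92 mm and grips with 3 to 60 N. Pads are 20 mm wide; open, the fingers measure 128 mm over their backs; the gripper's body (75 mm by 189 mm) begins 69 mm behind the grasp point.
Start: joints at [1.112, 0.158, 1.597, -0, 1.386, -0.21], TCP at [0.142, 0.557, 0.229] pointing down, gripper open.
Joint ranges: [-2.91, 2.91], [-0.94, 2.29], [0.18, 2.7], [-1.29, 4.43], [0.17, 2.64], [-3, 3]. Speed limits (rad/s): [2.57, 2.57, 3.14, 3.14, 3.14, 3.14].

INTERFACE

Orientations are given as [roll, pitch, yaw] about the fixed x, y, z axes, in that order (R = Rz(yaw) Ry(pitch) Rx(roll)).
In Python, from rig import state, snapshot, finish_job, spot_in, cut_out, tip_of, tips_ahead gives the robot as it stands. The module is installed in compiled form; this text tells all that it offers.
- The arm moves only by the tool drive_tool, never from a script. Its arguments are lists of equal length, an entry for each row: "travel": the shift along the world's x, y, z in mm, a list of three; "rotation": the turn, a rotation vector about the world's x, y, z in degrees, a list of three; "jaw": the closure, from 0 (fully open) to 1 (shut). In form: {"travel": [[dx, dy, dz], ...], "rotation": [[ax, ay, az], ...], "jaw": [jaw, ...]}. A call has 1 to 5 rows; each row shifts and turns the commanded pose from where the row before left it; what a row does not reach is not made up. A row lasts 1/8 s, in which the tool goes at most 62.5 mm and 10.7 degrees, less where a joint would pass 70% of its speed; a pose out of reach is approached as far as the arm can. A call with a gripper value outside its range is refused whole. The fingers move at their own pace and stop on an object; the grip force is fixed at half the most. Time passes only in rows, so rows that do not move let the fingers close. It gives the time, the measured TCP pose, the force, the opening and the grip force at its end, in the units of the state.
- state(): the state, without advancing time (a new reading comes with each control period).
- snapshot(name): name is "scene" or "top"; returns a dict with "pixels" (420x560x3 uint8, red, green, blue), "range_z" (420x560 float32, m along the optical axis (not along the pixel's ray), 0 where there is no reading), "intrinsics" (3x3 intrinsics, pixels), "D" ([k1, k2, p1, p2, k3] as OpenCV has them; the pictures are not rectified), "origin" and "orientation" of the camera in the world. Camera axes: x right, y up, looking along -z (the intrinsics and any distortion apply to the point x, -y, -z); pixel columns grow to the right and rows downward; lengths in m; the calibration is good to about 2 mm. A picture is of the moment at which its call begins.
- finish_job(): hands the job in; it is judged then, once.
Trained networks look in a picture, given as the dict that the camera call returned (one of the last four; its "shot" number tells which), for a name from the list of things; names that differ only in an ending like _2 or _b are one class to them, and where a whole thing is asked for, a point or a joint stands for the part that bears it (a point fixed in the world has none). Each returns a list of dicts, best first, with "confidence" (0 to 1); they miss things now and then, are a little off and sometimes report something else, mostly with a low value. They report only what shows in the picture. A call takes as long as a camera call. They do not tell look-alikes from the thing itself.
- spot_in(picture, query): "position" ([column, row] in pixels, amid what is visible of it).
- cut_out(picture, query): "pixels" (420x560 bool, what is visible of it) and "position" ([column, row] in pixels, amid what is visible of it).
- tip_of(picture, query): "position" ([column, row] in pixels: a listed point, or the origin of a listed thing).
The state is a dict: "time_s": time; "qpos": joint angles; "qvel": joint speeds; "joint_torque": joint torques, N m; "ee_pos": TCP position; "orientation": TCP orientation; "contact_force": force on the tool from outside, world axes, zero at the start; "moment": the same for the moment, N m; "gripper_width": opening from 0.0 (shut) to 1.0 (fully open); "grasp_force": force on a finger pad.
Only numpy, scipy, OpenCV 4.12 (cv2) and the standard library are available. Lean on these libraries where they do the work, as an engineer would, in place of code of your own. Each camera call takes 0.05 s, during which the arm holds its last target. There are 200 camera calls.

## Working session

There is one attempt and no reset: what is moved stays moved. The work goes in short steps, Python scripts to look and compute and a tool call to move; the robot and the scene stay as the last step left them, time stands still between calls to the robot, and variables do not carry over. Pictures are saved under pics/ and viewed, at most 10 in all, crops included, and the job is handed in when it is done.

Besides the shell and the picture viewer there is one more tool, called as a command line: name --argument value ..., lists and objects as JSON in quotes. drive_tool: Moves the arm, as the interface text tells. Its arguments: {"type":"object","properties":{"travel":{"type":"array","items":{"type":"array","items":{"type":"number"}}},"rotation":{"type":"array","items":{"type":"array","items":{"type":"number"}}},"jaw":{"type":"array","items":{"type":"number"}}},"required":["travel","rotation","jaw"]}

```bash
mkdir -p pics
cat > h.py <<'E'
import numpy as np, cv2
from rig import *
def world(p,uv,rz=None,z=None):
    """pixels -> world, by range (rz) or on plane of height z"""
    uv=np.asarray(uv,float).reshape(-1,1,2)
    n=cv2.undistortPoints(uv,np.array(p["intrinsics"]),np.array(p["D"])).reshape(-1,2)
    d=np.c_[n[:,0],-n[:,1],-np.ones(len(n))]
    R=np.array(p["orientation"]); 
    if R.shape!=(3,3):
        from scipy.spatial.transform import Rotation as Ro
        R=Ro.from_euler('xyz',R).as_matrix() if R.size==3 else Ro.from_quat(R).as_matrix()
    o=np.array(p["origin"]); w=d@R.T
    s=(z-o[2])/w[:,2] if z is not None else np.asarray(rz)
    return o+w*s[:,None]
def cloud(p,mask):
    v,u=np.nonzero(mask&(p["range_z"]>0))
    return world(p,np.c_[u,v],rz=p["range_z"][v,u])
E
python3 - <<'E'
from h import *
s=state();print(s["time_s"],s["ee_pos"],s["orientation"],s["gripper_width"])
for c in("scene","top"):
    p=snapshot(c);cv2.imwrite(f"pics/{c}0.png",p["pixels"][:,:,::-1]);print(c,p["origin"],np.array(p["orientation"]).shape)
    for q in("spacer_a","magazine_a","top_a","tray"):
        for r in cut_out(p,q)[:4]:
            C=cloud(p,r["pixels"]); 
            if len(C)<5: continue
            print(q,round(r["confidence"],2),np.round(r["position"]),len(C),np.median(C,0).round(3),np.percentile(C[:,2],[2,98]).round(3))
            if c=="top": print("   rect",cv2.minAreaRect((C[:,:2]*1000).astype(np.float32)))
E
```

```text
0.0 [0.14132913 0.55672506 0.22760773] [-3.13970219e+00 -3.80955721e-04  2.89282811e+00] 1.0021545482648897
scene [ 0.04137936 -0.47715238  0.94252517] (3,)
spacer_a 0.92 [244. 192.] 487 [0.54  0.152 0.009] [-0.     0.034]
spacer_a 0.68 [326. 282.] 406 [ 0.5   -0.155  0.018] [0.009 0.042]
spacer_a 0.57 [272. 230.] 343 [0.498 0.013 0.018] [0.009 0.043]
magazine_a 0.77 [286. 218.] 484 [0.545 0.012 0.031] [0.001 0.059]
top_a 0.46 [285. 205.] 148 [0.555 0.028 0.061] [0.051 0.065]
tray 0.98 [167. 180.] 1872 [0.43  0.316 0.003] [-0.002  0.015]
tray 0.38 [270. 229.] 358 [0.499 0.013 0.018] [0.    0.043]
top [0.35900591 0.05736169 0.98078515] (3,)
spacer_a 0.81 [290. 224.] 279 [0.512 0.019 0.017] [0.008 0.042]
   rect ((506.26519775390625, 20.663188934326172), (70.71764373779297, 29.312637329101562), 2.7626543045043945)
spacer_a 0.71 [364. 223.] 298 [ 0.509 -0.151  0.017] [0.011 0.042]
   rect ((505.881103515625, -152.45228576660156), (28.672931671142578, 71.23155212402344), 79.46882629394531)
spacer_a 0.69 [234. 213.] 411 [0.543 0.148 0.008] [0.003 0.033]
   rect ((538.6876220703125, 150.8802947998047), (28.32019805908203, 97.12312316894531), 45.12629699707031)
magazine_a 0.86 [281. 210.] 266 [0.541 0.038 0.029] [0.004 0.058]
   rect ((544.8805541992188, 27.595869064331055), (69.44117736816406, 49.21861267089844), 8.74542236328125)
tray 0.87 [165. 261.] 2441 [0.428 0.317 0.003] [-0.001  0.015]
   rect ((430.3350830078125, 317.7071533203125), (96.72913360595703, 153.79354858398438), 32.66046142578125)
```

Run:
```python
import cv2,numpy as np
a=cv2.imread("pics/scene0.png")[130:330,130:400]; b=cv2.imread("pics/top0.png")[150:350,120:420]
cv2.imwrite("pics/cropA.png",cv2.resize(a,None,fx=2.9,fy=2.9,interpolation=2));cv2.imwrite("pics/cropB.png",cv2.resize(b,None,fx=2.6,fy=2.6,interpolation=2))
```

```text
(no output)
```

View pics/cropA.png

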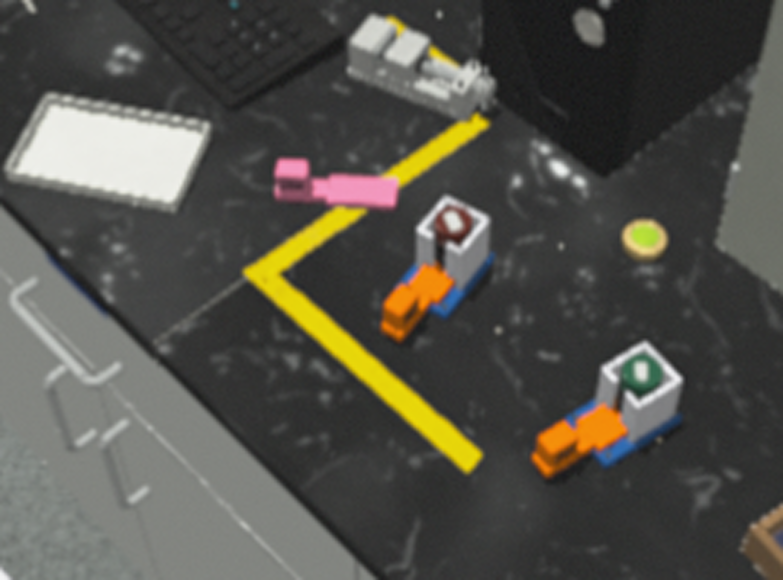

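View pics/cropB.png

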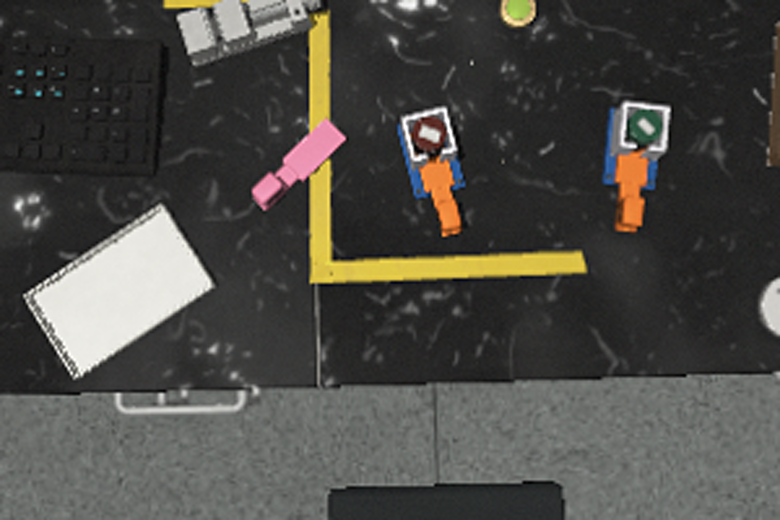

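The crops show the dark red specimen at scene px ≈(286,207) / top px ≈(285,201), in the left magazine. Its orange spacer's lug is at scene ≈(270,236) / top ≈(293,233). The right magazine (top px ≈(368,199)) holds dark green, so its spacer stays. The pink spacer at top ≈(234,213) is the look-alike and stays too. The target is the left orange spacer; next I measure its lug and axis precisely.

Run:
```python
from h import *
for c in("scene","top"):
    p=snapshot(c);hsv=cv2.cvtColor(p["pixels"],cv2.COLOR_RGB2HSV)
    m=(hsv[...,0]>5)&(hsv[...,0]<18)&(hsv[...,1]>150)&(hsv[...,2]>80)
    C=cloud(p,m);A=C[(abs(C[:,1]-.015)<.08)&(abs(C[:,0]-.5)<.1)]
    lug=A[A[:,2]>.035];pl=A[(A[:,2]>.01)&(A[:,2]<.021)]
    r=lambda X:[np.round(v,1) for v in cv2.minAreaRect((X[:,:2]*1000).astype(np.float32))]
    print(c,"lug",len(lug),lug.mean(0).round(4),r(lug),"all",r(A),"plate",len(pl),pl.mean(0).round(4),pl[:,2].mean())
    # rim of left magazine
    D=cloud(p,np.ones((420,560),bool));M=D[(abs(D[:,0]-.56)<.05)&(abs(D[:,1]-.03)<.05)&(D[:,2]>.05)&(D[:,2]<.062)]
    print(" rim",len(M),M.mean(0).round(4),r(M))
    t=cut_out(p,"tray")[0];T=cloud(p,t["pixels"]);print(" tray",r(T),"rim",r(T[T[:,2]>.009]),"floor",r(T[T[:,2]<.006]))
    for q in("spacer_a","magazine_a"):
        for x in tip_of(p,q)[:3]: print(q,x["confidence"],x["position"],world(p,x["position"],z=.008 if q[0]=="s" else 0).round(4))
```

```text
scene lug 86 [0.4865 0.0124 0.04  ] [array([486.9,  13.3]), array([24.5, 18.8]), np.float64(15.9)] all [array([506.6,  25.2]), array([75.1, 39.5]), np.float64(8.1)] plate 176 [0.516  0.0178 0.0161] 0.016108625325793616
 rim 226 [0.5559 0.0271 0.0568] [array([557.3,  29.2]), array([42.2, 44. ]), np.float64(9.6)]
 tray [array([433.9, 315.7]), array([106.2, 150.3]), np.float64(32.4)] rim [array([429.1, 312.1]), array([ 94.2, 149.6]), np.float64(32.6)] floor [array([434.9, 317. ]), array([104.2, 148.8]), np.float64(32.9)]
spacer_a 0.72 [334.2, 279.1] [[ 0.5217 -0.154   0.008 ]]
spacer_a 0.58 [245.6, 197.5] [[0.5356 0.1433 0.008 ]]
spacer_a 0.54 [276.3, 226.4] [[0.5292 0.0307 0.008 ]]
magazine_a 0.97 [285.3, 223.3] [[ 0.5546  0.0273 -0.    ]]
top lug 84 [0.4863 0.0141 0.0392] [array([486.2,  14.1]), array([25.7, 17.3]), np.float64(11.1)] all [array([520.2,  20.8]), array([98.1, 28.3]), np.float64(13.2)] plate 177 [0.5197 0.0216 0.0158] 0.01577942751875656
 rim 224 [0.5561 0.03   0.0573] [array([555.6,  29.7]), array([41. , 40.8]), np.float64(12.7)]
 tray [array([430.3, 317.3]), array([ 96.4, 155.1]), np.float64(31.8)] rim [array([429.6, 314.8]), array([ 91.4, 150.3]), np.float64(32.2)] floor [array([430.3, 317.3]), array([ 96.4, 155.1]), np.float64(31.8)]
spacer_a 0.93 [232.6, 212.8] [[0.5419 0.1538 0.008 ]]
spacer_a 0.69 [287.2, 220.3] [[0.5197 0.0236 0.008 ]]
spacer_a 0.69 [362.3, 216.6] [[ 0.5232 -0.1565  0.008 ]]
magazine_a 0.52 [283.4, 205.1] [[ 0.5586  0.0311 -0.    ]]
```

drive_tool --travel '[[29,-45,0],[29,-45,0],[29,-45,0],[29,-45,0],[29,-45,0]]' --rotation '[[0,0,2.5],[0,0,2.5],[0,0,2.5],[0,0,2.5],[0,0,2.5]]' --jaw '[0,0,0,0,0]'

```text
time_s: 1.52
ee_pos: [0.2873, 0.3309, 0.2288]
orientation: [3.141, 0.001, 3.113]
contact_force: [1.3, -0.1, 0.7]
gripper_width: 1.001
grasp_force: 0.0
```

drive_tool --travel '[[29,-45,-10],[29,-45,-10],[29,-45,-20],[29,-45,-20],[29,-45,-20]]' --rotation '[[0,0,2.5],[0,0,2.5],[0,0,2.5],[0,0,2.5],[0,0,2.5]]' --jaw '[0,0,0,0.3,0.3]'

```text
time_s: 2.15
ee_pos: [0.4326, 0.1056, 0.1484]
orientation: [-3.141, 0.001, -2.953]
contact_force: [0.4, 0.5, -0.2]
gripper_width: 0.804
grasp_force: 0.0
```

drive_tool --travel '[[28,-46,-20],[27,-47,-10],[0,0,0],[0,0,0]]' --rotation '[[0,0,1.8],[0,0,0],[0,0,0],[0,0,0]]' --jaw '[0.3,0.3,0.3,0.3]'

```text
time_s: 2.65
ee_pos: [0.4863, 0.0147, 0.1186]
orientation: [3.141, -0.0, -2.923]
contact_force: [0.2, 0.5, -0.3]
gripper_width: 0.701
grasp_force: 0.0
```

drive_tool --travel '[[0,-1,-40],[0,0,-34],[0,0,-20],[0,0,0],[0,0,0]]' --rotation '[[0,0,0],[0,0,0],[0,0,0],[0,0,0],[0,0,0]]' --jaw '[0.3,0.3,0.3,0.3,0.5]'

```text
time_s: 3.28
ee_pos: [0.4873, 0.0139, 0.0258]
orientation: [-3.141, 0.002, -2.921]
contact_force: [0.4, 0.6, 0.3]
gripper_width: 0.614
grasp_force: 0.0
```

Run:
```python
from h import *
p=snapshot("scene");cv2.imwrite("pics/g.png",cv2.resize(p["pixels"][150:310,180:380,::-1],None,fx=3.5,fy=3.5,interpolation=2))
s=state();print(s["ee_pos"],s["contact_force"],s["gripper_width"])
```

```text
[0.48758898 0.0136542  0.02606337] [ 0.34168679 -0.12984959  0.13217019] 0.5704842110001912
```

View pics/g.png

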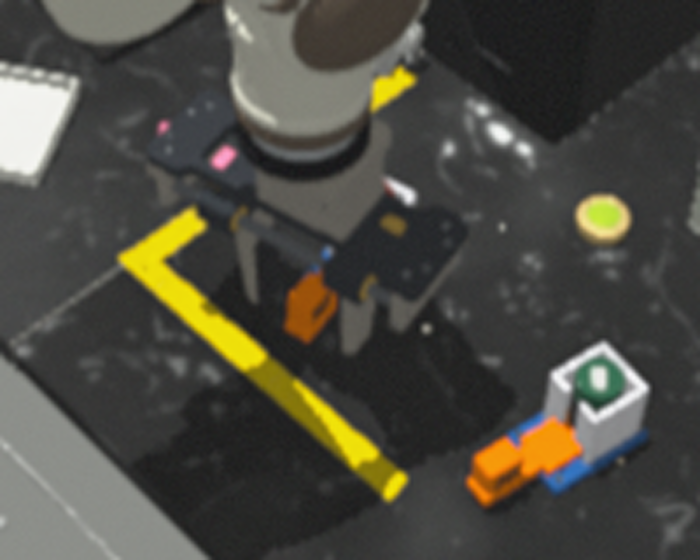

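The left (dark red) magazine's lug, at scene ≈(268,238), stands between the two open fingers, and the other magazine is clear. I close now.

drive_tool --travel '[[0,0,0],[0,0,0],[0,0,0],[0,0,0],[0,0,0]]' --rotation '[[0,0,0],[0,0,0],[0,0,0],[0,0,0],[0,0,0]]' --jaw '[0.7,0.8,1,1,1]'

```text
time_s: 3.95
ee_pos: [0.4867, 0.0133, 0.0247]
orientation: [-3.142, 0.0, -2.923]
contact_force: [-0.3, -0.8, 2.0]
gripper_width: 0.189
grasp_force: 30.0
```

drive_tool --travel '[[0,0,0],[0,0,0],[0,0,0],[0,0,0]]' --rotation '[[0,0,0],[0,0,0],[0,0,0],[0,0,0]]' --jaw '[1,1,1,1]'

```text
time_s: 4.45
ee_pos: [0.4867, 0.0132, 0.0247]
orientation: [-3.141, 0.0, -2.923]
contact_force: [-0.7, -0.0, 3.4]
gripper_width: 0.194
grasp_force: 30.0
```

drive_tool --travel '[[-4.9,-1.1,0],[-9.8,-2.2,0],[-9.8,-2.2,0],[-9.8,-2.2,0],[-9.8,-2.2,0]]' --rotation '[[0,0,0],[0,0,0],[0,0,0],[0,0,0],[0,0,0]]' --jaw '[1,1,1,1,1]'

```text
time_s: 5.08
ee_pos: [0.4417, 0.0032, 0.0246]
orientation: [3.142, -0.0, -2.923]
contact_force: [1.3, -0.3, 0.8]
gripper_width: 0.192
grasp_force: 30.0
```

drive_tool --travel '[[-9.8,-2.2,0],[-9.8,-2.2,0],[-9.8,-2.2,0],[0,0,0]]' --rotation '[[0,0,0],[0,0,0],[0,0,0],[0,0,0]]' --jaw '[1,1,1,1]'

```text
time_s: 5.58
ee_pos: [0.4118, -0.0031, 0.0241]
orientation: [3.141, -0.001, -2.923]
contact_force: [0.8, 0.3, -0.8]
gripper_width: 0.194
grasp_force: 30.0
```

drive_tool --travel '[[0,0,20],[0,0,30],[0,0,40],[0,0,0]]' --rotation '[[0,0,0],[0,0,0],[0,0,0],[0,0,0]]' --jaw '[1,1,1,1]'

```text
time_s: 6.08
ee_pos: [0.4157, -0.004, 0.1175]
orientation: [-3.138, 0.006, -2.922]
contact_force: [0.0, -0.3, -1.0]
gripper_width: 0.195
grasp_force: 30.0
```

Run:
```python
from h import *
p=snapshot("scene");cv2.imwrite("pics/l.png",cv2.resize(p["pixels"][150:310,180:380,::-1],None,fx=3.5,fy=3.5,interpolation=2))
D=cloud(p,np.ones((420,560),bool));M=D[np.hypot(D[:,0]-.556,D[:,1]-.0295)<.013]
print(len(M),M[:,2].mean() if len(M) else 0)
hsv=cv2.cvtColor(p["pixels"],cv2.COLOR_RGB2HSV)
m=(hsv[...,0]>5)&(hsv[...,0]<18)&(hsv[...,1]>150)&(hsv[...,2]>60)
C=cloud(p,m);A=C[(C[:,1]>-.08)&(C[:,2]>.06)];print(A.mean(0),A.min(0),A.max(0),cv2.minAreaRect((A[:,:2]*1000).astype(np.float32)))
```

```text
0 0
[ 0.42649927 -0.00955186  0.13253529] [ 0.3889917  -0.0710698   0.10426521] [0.49565903 0.01434057 0.23787376] ((433.6540222167969, -11.556060791015625), (118.24981689453125, 64.6199722290039), 47.907081604003906)
```

View pics/l.png

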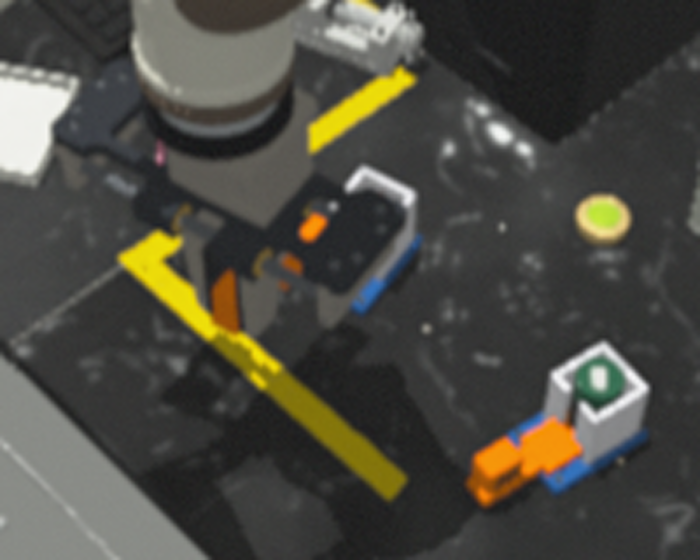

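drive_tool --travel '[[0,20,10],[0,35,0],[0,40,0],[0,45,0],[0,45,0]]' --rotation '[[0,0,-5],[0,0,-8],[0,0,-8],[0,0,-8],[0,0,-8]]' --jaw '[1,1,1,1,1]'

```text
time_s: 6.75
ee_pos: [0.4117, 0.183, 0.1226]
orientation: [-3.14, -0.003, 2.71]
contact_force: [-0.5, -0.4, -0.5]
gripper_width: 0.195
grasp_force: 30.0
```

drive_tool --travel '[[0,45,0],[0,45,0],[0,40,0],[0,34.7,0],[0,0,0]]' --rotation '[[0,0,-8],[0,0,-8],[0,0,-8],[0,0,-6],[0,0,-3.2]]' --jaw '[1,1,1,1,1]'

```text
time_s: 7.38
ee_pos: [0.4116, 0.3479, 0.1222]
orientation: [-3.138, -0.001, 2.136]
contact_force: [-0.2, 0.2, -1.0]
gripper_width: 0.189
grasp_force: 30.0
```

drive_tool --travel '[[0,0,0],[0,0,0]]' --rotation '[[0,0,0],[0,0,0]]' --jaw '[1,1]'

```text
time_s: 7.62
ee_pos: [0.4125, 0.3459, 0.1234]
orientation: [-3.14, -0.0, 2.136]
contact_force: [0.7, 0.1, -0.8]
gripper_width: 0.19
grasp_force: 30.0
```

Run:
```python
from h import *
s=state();print(s["ee_pos"],s["orientation"],s["contact_force"],s["gripper_width"])
p=snapshot("scene");cv2.imwrite("pics/t1.png",cv2.resize(p["pixels"][120:270,80:340,::-1],None,fx=3,fy=3,interpolation=2))
D=cloud(p,np.ones((420,560),bool))
for q in [snapshot("top"),p]:
    D=cloud(q,np.ones((420,560),bool));M=D[np.hypot(D[:,0]-.556,D[:,1]-.0295)<.010];print(len(M),np.median(M[:,2]) if len(M) else 0)
```

```text
[0.41251892 0.34588206 0.12337271] [-3.13950523e+00 -1.64338546e-04  2.13582358e+00] [ 0.69962551  0.09522367 -0.83581207] 0.18997947317981492
54 0.053252782243756513
48 0.053702891636752736
```

View pics/t1.png

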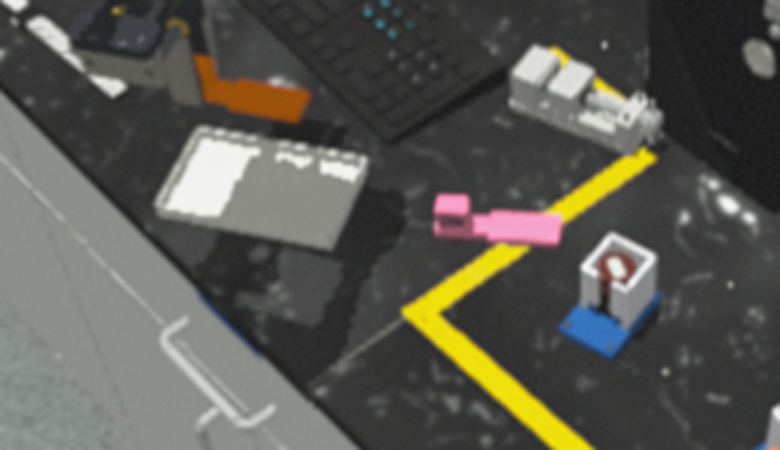

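The red stack has dropped (its top is at 53 mm, which is 38+15), and the spacer is held level over the tray. I lower it now.

drive_tool --travel '[[-1,0,-35],[0,0,-35],[0,0,-20],[0,0,-8],[0,0,0]]' --rotation '[[0,0,0],[0,0,0],[0,0,0],[0,0,0],[0,0,0]]' --jaw '[1,1,1,1,1]'

```text
time_s: 8.35
ee_pos: [0.4122, 0.3463, 0.0266]
orientation: [-3.141, -0.0, 2.135]
contact_force: [-0.1, 0.8, -0.7]
gripper_width: 0.195
grasp_force: 30.0
```

drive_tool --travel '[[0,0,-2.5],[0,0,-2],[0,0,0]]' --rotation '[[0,0,0],[0,0,0],[0,0,0]]' --jaw '[1,1,1]'

```text
time_s: 8.72
ee_pos: [0.4122, 0.3465, 0.0223]
orientation: [3.141, 0.0, 2.135]
contact_force: [-0.2, -0.3, -1.8]
gripper_width: 0.197
grasp_force: 30.0
```

drive_tool --travel '[[0,0,-2],[0,0,-1],[0,0,0]]' --rotation '[[0,0,0],[0,0,0],[0,0,0]]' --jaw '[1,1,1]'

```text
time_s: 9.1
ee_pos: [0.4121, 0.3465, 0.0192]
orientation: [-3.141, 0.0, 2.135]
contact_force: [-0.9, -1.0, 1.8]
gripper_width: 0.195
grasp_force: 30.0
```

Near contact. I open only partly (about 30 mm) inside the tray and retreat upward.

drive_tool --travel '[[0,0,-0.5],[0,0,0],[0,0,0],[0,0,0]]' --rotation '[[0,0,0],[0,0,0],[0,0,0],[0,0,0]]' --jaw '[1,0.68,0.68,0.68]'

```text
time_s: 9.6
ee_pos: [0.4121, 0.3464, 0.0185]
orientation: [-3.142, -0.0, 2.135]
contact_force: [-0.1, -0.0, 0.0]
gripper_width: 0.319
grasp_force: 0.0
```

drive_tool --travel '[[0,0,10],[0,0,25],[0,0,40],[0,0,50],[0,0,40]]' --rotation '[[0,0,0],[0,0,0],[0,0,0],[0,0,0],[0,0,0]]' --jaw '[0.68,0.68,0.68,0.68,0.68]'

```text
time_s: 10.22
ee_pos: [0.4125, 0.3467, 0.1866]
orientation: [3.139, 0.0, 2.135]
contact_force: [0.5, 0.1, 0.4]
gripper_width: 0.32
grasp_force: 0.0
```

drive_tool --travel '[[0,40,20],[0,40,20],[0,0,0],[0,0,0]]' --rotation '[[0,0,0],[0,0,0],[0,0,0],[0,0,0]]' --jaw '[0.68,0.68,0.68,0.68]'

```text
time_s: 10.72
ee_pos: [0.4118, 0.4257, 0.2231]
orientation: [-3.14, 0.001, 2.135]
contact_force: [0.8, -1.3, -0.7]
gripper_width: 0.317
grasp_force: 0.0
```

Run:
```python
from h import *
p=snapshot("scene");cv2.imwrite("pics/f.png",cv2.resize(p["pixels"][120:320,80:400,::-1],None,fx=2.4,fy=2.4,interpolation=2))
hsv=cv2.cvtColor(p["pixels"],cv2.COLOR_RGB2HSV)
m=(hsv[...,0]>5)&(hsv[...,0]<18)&(hsv[...,1]>150)&(hsv[...,2]>60)
C=cloud(p,m);A=C[(C[:,1]>.2)&(C[:,0]<.52)];pl=A[A[:,2]<.02];lug=A[A[:,2]>.03]
print(len(A),pl.mean(0),pl[:,2].std(),lug.mean(0),lug[:,2].std(),cv2.minAreaRect((A[:,:2]*1000).astype(np.float32)))
print(state()["contact_force"],state()["ee_pos"])
```

```text
353 [0.43320776 0.30539618 0.01041785] 0.0026847123284026416 [0.41032525 0.34139488 0.03342031] 0.0016894119066993636 ((430.1488952636719, 312.2031555175781), (29.097515106201172, 96.73311614990234), 34.07627487182617)
[ 0.41434298  0.10048465 -1.58035985] [0.41169626 0.42531546 0.22271325]
```

View pics/f.png

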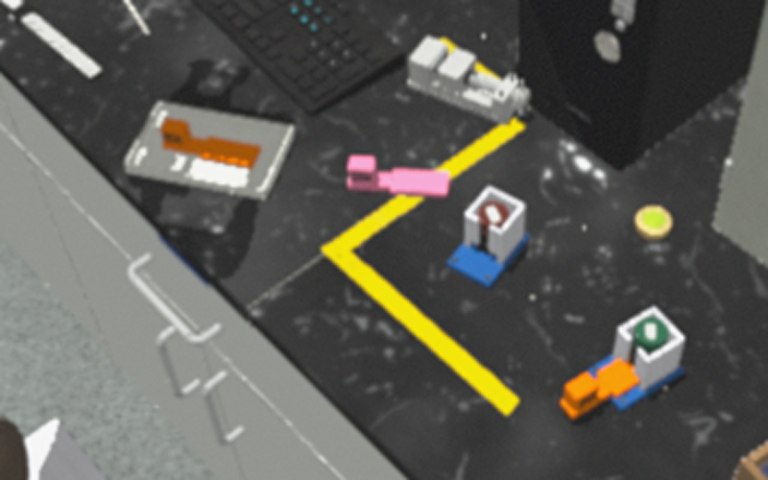

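The spacer lies flat and centred in the tray (lug top 33–34 mm, plate top ≈10 mm). The red stack has dropped, the green magazine and the pink look-alike are untouched, and the arm is clear.

```bash
python3 -c "from rig import *; print(finish_job())"
```

```text
the job is handed in; nothing more can be done
None
```

I pulled the spacer from the dark-red magazine, the stack dropped onto the base, and the spacer now lies flat in the tray; the other spacer was not touched, and the job was handed in at about 11 s.

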